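Clamp an instrument cassette in the crank press

TASK

Swing the press's folded crank handle up until it stands out fully, crank it clockwise (seen from above) until you feel the pressing plate clamp the instrument cassette snugly, and stop there without overtightening. Then fold the handle back flat along the crank arm without slackening the clamp, let go, and leave the cassette in place and the things around the press undisturbed.

Things in the scene. Friction and masses are not known exactly. Their poses are not given: they have to be found in the camera images.
- press: the fixed bench press: aluminium base 210 x 290 x 15 mm, two upright steel columns, a blue bridge over the cassette (60 mm deep, 285 mm long, top at 135 mm; column caps reach 141 mm, a low collar round the crank shaft reaches 145 mm). Origin: centre of the underside, on the table, exactly below the crank axis; z up, the bridge runs along its y. Its position and yaw vary.
- hub (a point): point on the vertical crank axis, 182.5 mm above the table, at the top face of the flat steel crank arm
- crank (a joint): angle of the crank (rad), growing as it turns clockwise seen from above, which lowers the pressing plate. The flat steel arm (12 mm wide, 9 mm thick) points from the crank axis along the press's yaw minus this angle. Starts between -0.6 and 0.6. The plate meets the cassette 3 to 5.8 rad further on; where exactly must be felt. The screw holds by itself when let go.
- fold_pivot (a point): fold hinge of the handle, in a lug at the outer end of the crank arm, 65 mm from the crank axis and 193 mm above the table; the hinge axis is level and square to the arm
- handle (a joint): fold angle of the handle (rad): 0 = folded flat inwards along the top of the arm, its end over the crank axis; 1.571 = standing straight up, against a stop. A pinched handle tends to lag behind the fingers: press it home against each stop. It stays where it is left (hinge friction, about 2.5 N at the grip point).
- grip (a point): grip point: on the axis of the red handle sleeve, 50 mm from the fold hinge. The sleeve is 18 mm in diameter, spans 14 to 74 mm from the hinge, and spins freely about its length, so the fingers need not turn while cranking. Folded, it lies level, its axis 193 mm above the table and 10 mm over the arm, free on both sides; standing, its end is 267 mm above the table.
- cassette: loose perforated steel instrument cassette 190 x 150 x 34 mm, about 0.7 kg, under the sprung pressing plate; origin: centre of its underside. Turning freely takes up to 12 N along the circle at the handle (less when paused, uneven by 2 N); once the plate touches, this rises steadily by some 8 to 12 N per rad. 5 to 8 N above the effort just before is a snug clamp; 11 N is overtight.
- seat: fixed grey plastic block 170 x 120 x 20 mm on the press base, on which the cassette lies; its height varies by up to 6 mm; origin at the centre of its underside
- bottle: white plastic bottle standing beside the press, diameter 60 mm, 150 mm high, origin at its foot; to be left alone
- bowl: steel bowl beside the press, rim diameter 100 mm, 45 mm high, origin at its foot; to be left alone
- scaler: hand scaler with a yellow handle 11 mm thick, 170 mm long with its tips, lying beside the press; origin under the middle of the handle; to be left alone
There are look-alikes about, which are no part of the job. Leave any yellow look-alike of the cassette alone.

How it is judged (in metres and radians):
On the way, in this order (a step that is already met when the one before it is completed fails the run):
1. the handle is swung out upright, before the cassette is clamped (value of joint handle above 1.35 rad and contact force between cassette and seat below 20 N), for 0.2 s.
2. the crank, its handle still out, is turned until the cassette is pressed onto its seat (value of joint handle above 1.1 rad and contact force between cassette and seat above 30 N), for 0.2 s.
At the end, for the whole second after the job is handed in: The handle is folded flat (within 0.15 rad), the cassette is pressed onto its seat with 30 to 120 N (its own weight included), the crank is at rest, and nothing is touched (value of joint handle below 0.15 rad and contact force between cassette and seat between 30 and 120 N and velocity of joint crank between -0.05 and 0.05 rad/s).
It fails at once if the cassette is pressed with more than 130 N (overtightened) (contact force between cassette and seat above 130 N).
It fails at once if the cassette is shifted by more than 15 mm (distance of cassette from where it was at the start of the episode above 0.015 m).
It fails at once if the bottle is moved by more than 30 mm or tipped (distance of bottle from where it was at the start of the episode above 0.03 m or angle between bottle's own z axis and vertical above 0.5 rad).
It fails at once if the bowl is moved by more than 30 mm or tipped (distance of bowl from where it was at the start of the episode above 0.03 m or angle between bowl's own z axis and vertical above 0.5 rad).
It fails at once if the scaler is moved by more than 30 mm or tipped (distance of scaler from where it was at the start of the episode above 0.03 m or angle between scaler's own z axis and vertical above 0.5 rad).
It also fails if it takes over 72 s, if anything falls off the work surface, if the arm or the gripper's body presses on something with over 40 N, if the wrist force passes 120 N, or if a joint passes its speed limit or range.

ROBOT

A 6-joint arm with a two-finger parallel gripper is mounted at the origin on the work surface. World frame = base frame: x ahead of the robot, y to its left, z up, the work surface at z = 0. Lengths are in mm, angles in rad, forces in N, time in s.
With the tool pointing down it reaches from about 275 to 725 mm from the base axis. Payload 5.6 kg.
Tool frame: the origin (TCP) lies at the very end of the fingers, on their centre line; the grasp point (between the pads) lies 19 mm behind it; x points along the fingers, z is the direction in which the jaws open and shut, and the axes are right-handed (so a half turn about x gives the same grasp; the last joint's range is limited). The gripper opens to 85 mm and grips with 20 to 120 N. Pads are 22 mm wide; open, the fingers measure 114 mm over their backs; the gripper's body (76 mm by 85 mm) begins 54 mm behind the grasp point. The pads swing forward as they close: fully open they stand 13 mm farther back than shut.
Start: joints at [-0.816, 0.255, 0.108, 0, -1.424, -0.285], TCP at [249.007, -490.396, 231.283] pointing down, gripper open.
Joint ranges: [-2.95, 2.95], [-1.21, 1.97], [-1.09, 1.5], [-2.87, 1.71], [-2.94, -0.07], [-3.05, 3.05]. Speed limits (rad/s): [2.57, 2.57, 3.14, 3.14, 3.14, 3.14].

INTERFACE

Orientations are given as a rotation vector (axis times angle).
In Python, from workcell import status, viewer, arm gives the robot as it stands. The module is installed in compiled form; this text tells all that it offers.
- The arm moves only by the shell command python3 -m crank 'ROWS' [OPENING] [FORCE]. ROWS is JSON, a list of rows, each a list of 6 numbers: the shift along the tool's x, y, z in mm, then the turn, a rotation vector about the tool's x, y, z in degrees. In form: [[x, y, z, rx, ry, rz], ...]. A call has 1 to 5 rows; each row shifts and turns the commanded pose from where the row before left it, along the tool's axes as they then stand; what a row does not reach is not made up. A row lasts 1/10 s, in which the tool goes at most 50 mm and 8.59 degrees, less where a joint would pass 70% of its speed; a pose out of reach is approached as far as the arm can. A call is refused whole if a number of a shift passes 50 or a number of a turn 8.59, either way. A call with a gripper value outside its range is refused whole. OPENING is the closure, from 0 (fully open) to 1 (shut), set as the call begins (- or left out, the last holds). The fingers move at their own pace and stop on an object; FORCE is the grip in N (left out, the last holds). Time passes only in rows, so rows that do not move let the fingers close. It gives the time, the measured TCP pose, the force and the opening at its end, in the units of the state.
- status.observe(): the state, without advancing time (a new reading comes with each control period).
- viewer.snapshot(name): name is "scene" or "side" or "wrist"; returns the picture (480x640x3 uint8, red, green, blue); there is no depth.
- viewer.camera_info(name): a dict with "fx", "fy", "cx", "cy" (pixels), "R" (3x3) and "t" (3): a world point X has camera coordinates R X + t. Camera axes: x right, y down, z forward; pixel columns grow to the right and rows downward; lengths in mm; the calibration is good to about 2 mm. A picture is of the moment at which its call begins: read the wrist's pose just before it. camera_info takes no time and is no camera call; for the wrist camera it gives the pose at the moment of the call.
- arm.hand_in(): hands the job in, once; it reports no verdict.
The state is a dict: "time_s": time; "q": joint angles; "joint_velocities": joint speeds; "joint_efforts": joint torques, N m; "tool_pos": TCP position; "tcp_rot": TCP orientation; "ft_force": force on the tool from outside, world axes, zero at the start; "torque": the same for the moment, N m; "opening": finger opening in mm.
Only numpy, scipy, OpenCV 4.12 (cv2) and the standard library are available. Lean on these libraries where they do the work, as an engineer would, in place of code of your own. Each camera call takes 0.05 s, during which the arm holds its last target.

## Working session

There is one attempt and no reset: what is moved stays moved. The work goes in short steps, Python scripts to look and compute and a shell command to move; the robot and the scene stay as the last step left them, time stands still between calls to the robot, and variables do not carry over. Pictures are saved under pics/ and viewed, and the job is handed in when it is done.

```bash
mkdir -p pics
python3 - <<'E'
from workcell import status, viewer
import cv2
s=status.observe()
for k,v in s.items(): print(k,v)
for n in ["scene","side","wrist"]:
    c=viewer.camera_info(n); print(n,c)
    cv2.imwrite(f"pics/{n}0.png",viewer.snapshot(n)[:,:,::-1])
E
```

```text
time_s 0.0
q [-8.16413584e-01  2.55694219e-01  1.07001291e-01 -4.82127882e-04
 -1.42387953e+00 -2.84604518e-01]
joint_velocities [-0.00039394 -0.00109133 -0.00031367 -0.00109848  0.0008591   0.00050278]
joint_efforts [ 2.24550247e-03 -3.86623371e+01  2.37938654e+01  5.36496073e+00
 -6.03967026e-03 -3.37538893e-05]
tool_pos [ 248.81129964 -489.94680829  230.42120792]
tcp_rot [-1.54450064  0.94814271  1.54738195]
ft_force [-0.01153411 -0.2055204   0.4589181 ]
torque [0.02668899 0.04264941 0.00856816]
opening 85.42671908517039
scene {'fx': 491.1178553542425, 'fy': 491.1178553542425, 'cx': 314.9346464229271, 'cy': 233.39860167473557, 'R': array([[ 0.78082173,  0.6243401 ,  0.02273481],
       [ 0.36234845, -0.42292137, -0.83056674],
       [-0.50894108,  0.65676248, -0.55645486]]), 't': array([-421.30129648,  -67.39865504, 1652.43876842])}
side {'fx': 537.6997640396245, 'fy': 537.6997640396245, 'cx': 317.9099474025224, 'cy': 234.90093240658194, 'R': array([[ 0.97238934, -0.23327748, -0.00637063],
       [-0.12646299, -0.50380992, -0.85450727],
       [ 0.19612772,  0.83171941, -0.51940037]]), 't': array([-456.03040576,  188.37535226, 1065.3009836 ])}
wrist {'fx': 427.911098131731, 'fy': 427.911098131731, 'cx': 319.93544968462817, 'cy': 233.48156365226694, 'R': array([[-4.51847918e-01,  8.92094521e-01,  9.08183329e-04],
       [ 8.51149172e-01,  4.30803674e-01,  2.99922126e-01],
       [ 2.67167637e-01,  1.36292188e-01, -9.53963256e-01]]), 't': array([550.7386932 , -39.39654779, 379.80813133])}
```

View pics/scene0.png

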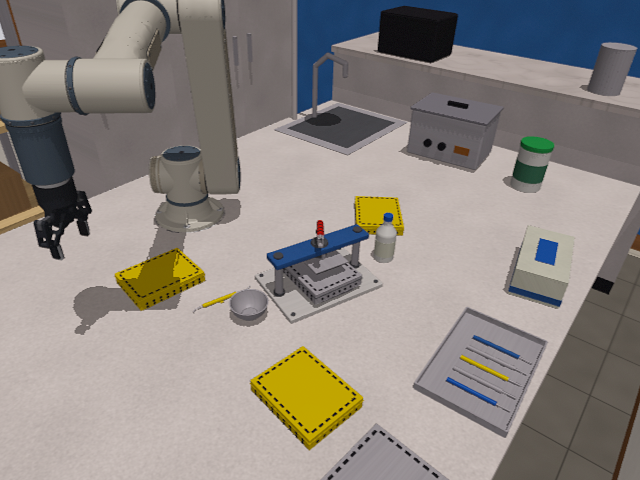

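View pics/side0.png

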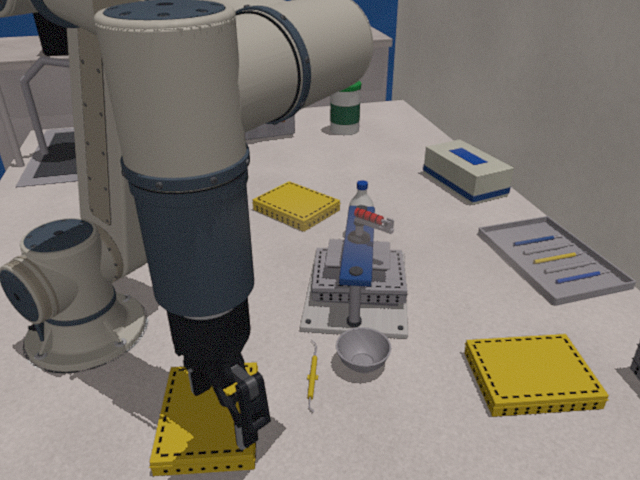

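View pics/wrist0.png

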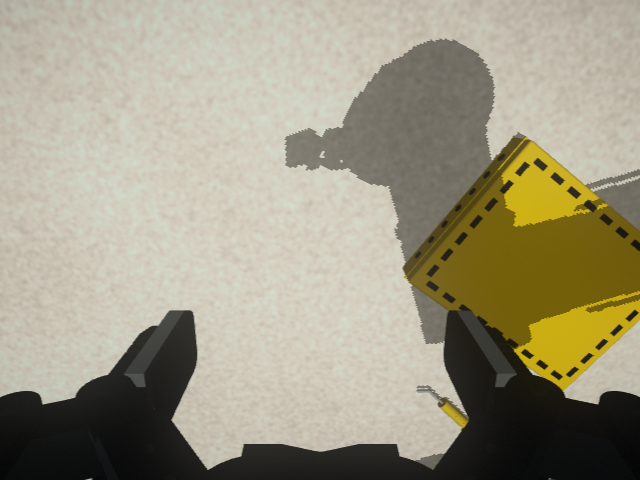

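Run:
```python
import cv2
a=cv2.imread("pics/scene0.png")[200:330,240:400]
cv2.imwrite("pics/scene0c.png",cv2.resize(a,None,fx=4.9,fy=4.5,interpolation=cv2.INTER_CUBIC)) if 0 else cv2.imwrite("pics/scene0c.png",cv2.resize(a,None,fx=4.5,fy=4.5,interpolation=cv2.INTER_CUBIC))
a=cv2.imread("pics/side0.png")[170:350,290:420]
cv2.imwrite("pics/side0c.png",cv2.resize(a,None,fx=3.3,fy=3.3,interpolation=cv2.INTER_CUBIC))
a=cv2.imread("pics/side0.png")[190:290,320:420]
cv2.imwrite("pics/side0d.png",cv2.resize(a,None,fx=6,fy=6,interpolation=cv2.INTER_CUBIC))
```

```text
(no output)
```

View pics/scene0c.png

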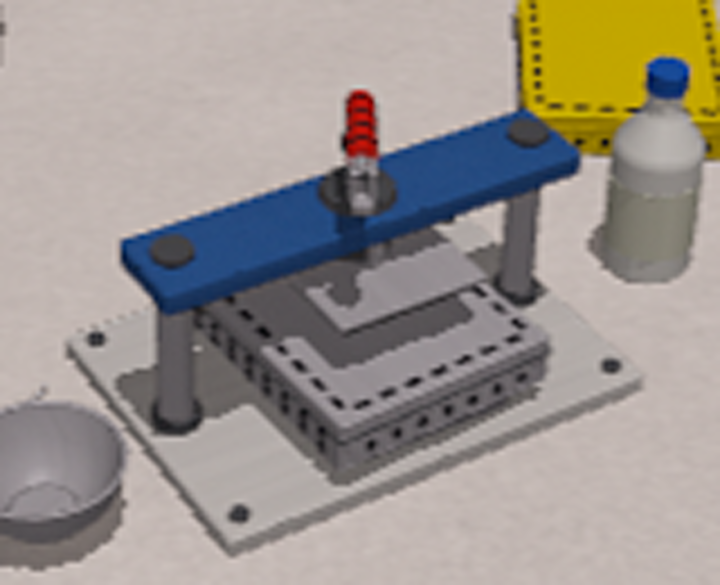

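View pics/side0c.png

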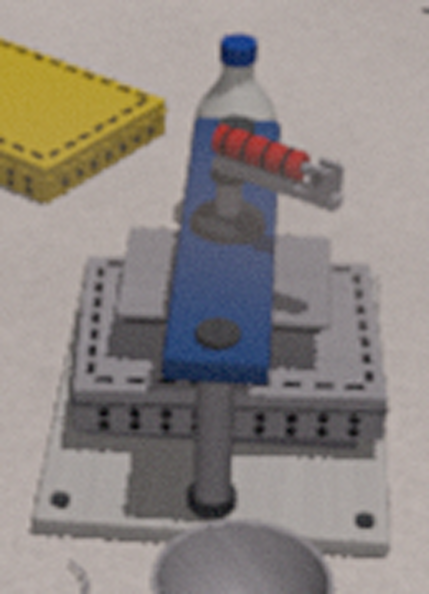

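View pics/side0d.png

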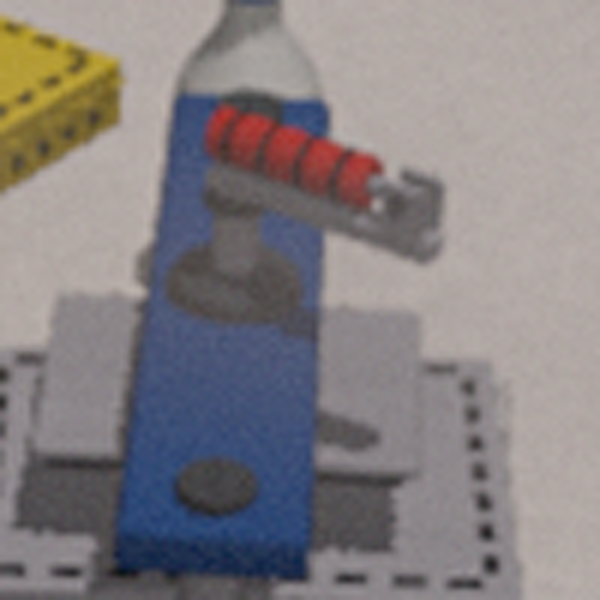

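```bash
cat > h.py <<'E'
import numpy as np
from workcell import status, viewer
def ray(n,u,v,z,c=None):
    c=c or viewer.camera_info(n); R,t=np.array(c['R']),np.array(c['t'])
    d=R.T@np.array([(u-c['cx'])/c['fx'],(v-c['cy'])/c['fy'],1]); o=-R.T@t
    return o+d*(z-o[2])/d[2]
def proj(n,X,c=None):
    c=c or viewer.camera_info(n); p=np.array(c['R'])@np.array(X)+c['t']
    return np.array([c['fx']*p[0]/p[2]+c['cx'],c['fy']*p[1]/p[2]+c['cy']])
E
python3 - <<'E'
from h import *
S=lambda x,y:(x/4.5+240,y/4.5+200)
C=lambda x,y:(x/3.3+290,y/3.3+170)
D=lambda x,y:(x/6+320,y/6+190)
for l,n,p,z in [("capnear","scene",S(172,250),141),("capfar","scene",S(528,131),141),("collar","scene",S(357,190),143),
 ("baseL","scene",S(67,345),15),("baseB","scene",S(232,543),15),("baseR","scene",S(640,375),15),
 ("in","scene",S(360,98),193),("out","scene",S(360,155),193),("pivot","scene",S(362,175),193),
 ("capnear","side",D(217,487),141),("capfar","side",D(262,100),141),("collar","side",D(235,280),143),("in","side",D(218,130),193),("out","side",D(368,182),193),("pivot","side",D(400,195),193),
 ("baseBL","side",C(33,528),15),("baseBR","side",C(388,548),15),
 ("bottlefoot","scene",S(650,262),0),("bowlrim","side",(363,345),45),("bowlrim","scene",(248,300),45)]:
    print(l,n,ray(n,*p,z).round(1))
E
```

```text
capnear scene [ 517.2 -124.3  141. ]
capfar scene [599.5 104.9 141. ]
collar scene [561.1 -13.8 143. ]
baseL scene [ 417.6 -113.7   15. ]
baseB scene [ 608.1 -179.1   15. ]
baseR scene [703.1  90.1  15. ]
in scene [548.6   2.6 193. ]
out scene [584.8 -43.5 193. ]
pivot scene [597.7 -58.1 193. ]
capnear side [ 511.9 -126.   141. ]
capfar side [601.1 109.  141. ]
collar side [552.3 -14.4 143. ]
in side [549.3   0.7 193. ]
out side [586.1 -44.5 193. ]
pivot side [593.3 -54.9 193. ]
baseBL side [ 405.2 -117.9   15. ]
baseBR side [ 600.3 -183.9   15. ]
bottlefoot scene [636.8 210.9   0. ]
bowlrim side [ 499.8 -217.6   45. ]
bowlrim scene [ 496.8 -217.1   45. ]
```

Run:
```python
from h import *
from scipy.spatial.transform import Rotation as Ro
s=status.observe(); R=Ro.from_rotvec(s['tcp_rot']).as_matrix(); p=s['tool_pos']
print(R.round(3),p)
print("z az",np.arctan2(R[1,2],R[0,2]),"want .676 / -2.466")
tgt=np.array([566,-20,290.]); print("shift tool",(R.T@(tgt-p)).round(1))
for d in (.676,-2.466):
    a=d-np.arctan2(R[1,2],R[0,2]); a=(a+np.pi)%(2*np.pi)-np.pi; print("turn about tool x (down) deg",-np.degrees(a))
```

```text
[[-0.001 -0.892 -0.453]
 [ 0.001 -0.453  0.892]
 [-1.     0.     0.001]] [ 248.86246003 -490.08613793  230.64714758]
z az 2.040561053960494 want .676 / -2.466
shift tool [ -59.  -495.6  275.7]
turn about tool x (down) deg 78.18358927985969
turn about tool x (down) deg -101.79307149003563
```

```bash
python3 -m crank '[[-10,-45,25,0,0,0],[-10,-45,25,0,0,0],[-10,-45,25,0,0,0],[-10,-45,25,0,0,0],[-10,-45,25,0,0,0]]' 0 60; python3 -m crank '[[-9,-45,25,0,0,0],[0,-45,25,0,0,0],[0,-45,25,0,0,0],[0,-45,25,0,0,0],[0,-45,25,0,0,0]]'; python3 -m crank '[[0,-45,25,8,0,0],[0,0,0,8,0,0],[0,0,0,8,0,0],[0,0,0,8,0,0],[0,0,0,8,0,0]]';python3 -m crank '[[0,0,0,8,0,0],[0,0,0,8,0,0],[0,0,0,8,0,0],[0,0,0,8,0,0],[0,0,0,6,0,0]]'
python3 -m crank '[[0,0,0,0,0,0]]'
python3 - <<'E'
from h import *
import cv2
s=status.observe();c=viewer.camera_info("wrist")
cv2.imwrite("pics/w1.png",viewer.snapshot("wrist")[:,:,::-1])
print(s['time_s'],s['q'].round(3),s['ft_force'])
import pickle;pickle.dump(c,open("w1.pkl","wb"))
E
```

```text
time_s: 0.65
tool_pos: [386.9, -285.2, 279.2]
tcp_rot: [-1.546, 0.949, 1.546]
ft_force: [0.5, -0.8, -0.1]
opening: 85.2
time_s: 1.15
tool_pos: [526.4, -78.4, 287.5]
tcp_rot: [-1.546, 0.949, 1.547]
ft_force: [0.0, -1.4, -0.5]
opening: 85.5
time_s: 1.65
tool_pos: [553.7, -38.8, 287.1]
tcp_rot: [-1.035, 1.312, 1.036]
ft_force: [-0.1, -0.5, -0.0]
opening: 85.4
time_s: 2.15
tool_pos: [553.6, -38.9, 287.1]
tcp_rot: [-0.527, 1.507, 0.528]
ft_force: [-1.2, -0.5, 0.1]
opening: 85.3
time_s: 2.25
tool_pos: [553.7, -38.9, 287.2]
tcp_rot: [-0.531, 1.506, 0.531]
ft_force: [-0.1, 0.3, 0.1]
opening: 85.4
2.25 [ 0.212  0.258  0.252 -0.    -1.566 -2.675] [-0.14332838  0.30662303  0.12151089]
```

View pics/w1.png

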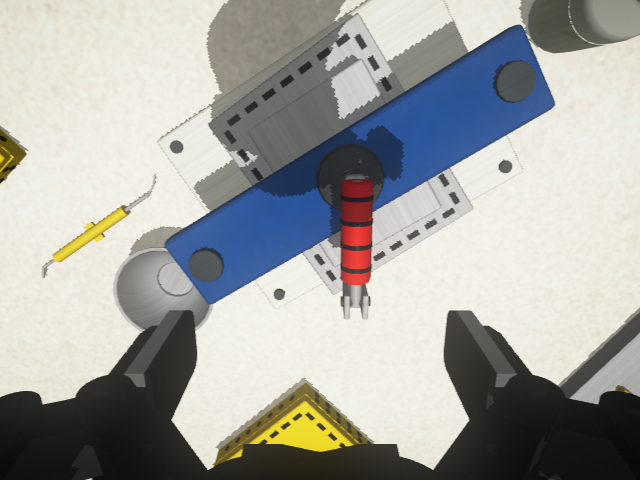

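Run:
```python
from h import *
import pickle;c=pickle.load(open("w1.pkl","rb"))
f=lambda u,v,z:ray("w",u,v,z,c)
A,B=f(516,81,141),f(206,265,141); print(A,B,(A+B)/2,np.linalg.norm(A-B)); d=A-B; print("yaw",np.arctan2(-d[0],d[1]))
print("collar",f(350,179,143))
i,o=f(357.5,183,193),f(356.5,284,193);pv=f(356,300,193)
print(i,o,np.linalg.norm(i-o),pv); e=o-i; print("armdir",np.arctan2(e[1],e[0]))
import cv2
a=cv2.imread("pics/w1.png")[140:330,280:440];cv2.imwrite("pics/w1c.png",cv2.resize(a,None,fx=3.1,fy=3.1,interpolation=cv2.INTER_CUBIC))
```

```text
[596.39984428 106.216031   141.        ] [ 513.50909697 -122.03816027  141.        ] [554.95447062  -7.91106463 141.        ] 242.83914803933405
yaw -0.3483422946988528
collar [554.13092912  -8.14093973 143.        ]
[550.47853444  -2.4352544  193.        ] [589.91976014 -49.83367783 193.        ] 61.66215069161625 [596.56994768 -58.15197557 193.        ]
armdir -0.8767739253391023
```

View pics/w1c.png

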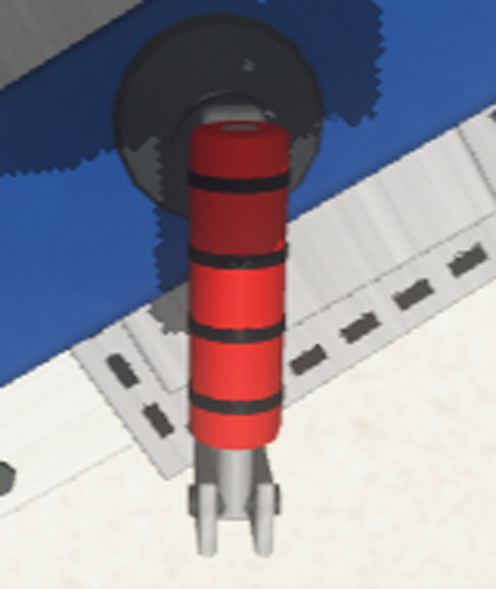

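```bash
python3 -m crank '[[30,8,20.5,-1,0,0],[30,0,0,0,0,0],[0,0,0,0,0,0]]' 0 60
python3 - <<'E'
from h import *
import cv2
c=viewer.camera_info("wrist")
cv2.imwrite("pics/w2.png",viewer.snapshot("wrist")[:,:,::-1])
s=status.observe()
from scipy.spatial.transform import Rotation as Ro
R=Ro.from_rotvec(s['tcp_rot']).as_matrix();print(R.round(3),s['q'].round(2))
print(R.T@(np.array([564.6,-19.5,177])-s['tool_pos']))
E
```

```text
time_s: 2.6
tool_pos: [562.3, -19.5, 223.0]
tcp_rot: [-0.546, 1.509, 0.55]
ft_force: [-0.8, -0.3, -0.1]
opening: 85.3
[[-0.005 -0.643  0.766]
 [-0.001  0.766  0.643]
 [-1.     0.002 -0.004]] [ 0.24  0.29  0.14  0.   -1.43 -2.68]
[49.05699737 -0.30239694  1.35966804]
```

View pics/w2.png

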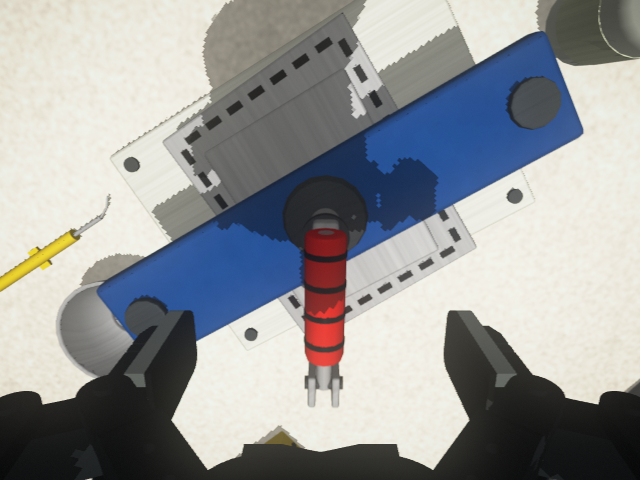

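```bash
python3 -m crank '[[24,0,1.2,0,0,0],[23,0,0,0,0,0],[0,0,0,0,0,0]]' 0 60; python3 -m crank '[[0,0,0,0,0,0],[0,0,0,0,0,0],[0,0,0,0,0,0],[0,0,0,0,0,0],[0,0,0,0,0,0]]' 1 40 
python3 -m crank '[[0,0,0,0,0,0],[0,0,0,0,0,0],[0,0,0,0,0,0],[0,0,0,0,0,0],[0,0,0,0,0,0]]'
python3 - <<'E'
from h import *
import cv2
cv2.imwrite("pics/w3.png",viewer.snapshot("wrist")[:,:,::-1])
cv2.imwrite("pics/s3.png",cv2.resize(viewer.snapshot("side")[130:300,260:460,::-1],None,fx=3.5,fy=3.5,interpolation=cv2.INTER_CUBIC))
s=status.observe();print(s)
E
```

```text
time_s: 2.95
tool_pos: [564.7, -19.4, 179.6]
tcp_rot: [-0.545, 1.504, 0.547]
ft_force: [-0.8, 0.4, 0.3]
opening: 85.4
time_s: 3.45
tool_pos: [565.1, -19.8, 181.1]
tcp_rot: [-0.546, 1.503, 0.545]
ft_force: [-2.1, -0.4, 3.5]
opening: 16.6
time_s: 3.95
tool_pos: [565.3, -19.6, 181.1]
tcp_rot: [-0.546, 1.502, 0.545]
ft_force: [-4.9, -2.4, 5.3]
opening: 16.8
{'time_s': 4.05, 'q': array([ 2.42245075e-01,  3.05395788e-01,  4.87645212e-02,  7.78939145e-04,
       -1.31476963e+00, -2.68746415e+00]), 'joint_velocities': array([-2.13863442e-03,  1.23268784e-04, -2.92426795e-04,  6.26549670e-04,
        7.43585720e-05,  8.19827940e-04]), 'joint_efforts': array([  1.34127349, -37.69454598,  23.36377501,   4.31414321,
         1.72916763,   0.09629418]), 'tool_pos': array([565.2631161 , -19.64967515, 181.09018678]), 'tcp_rot': array([-0.54566406,  1.50188378,  0.54456942]), 'ft_force': array([-4.59744481, -2.91999522,  4.02805544]), 'torque': array([-0.72176089,  1.59740835, -0.15653681]), 'opening': 16.411561499390427}
```

View pics/s3.png

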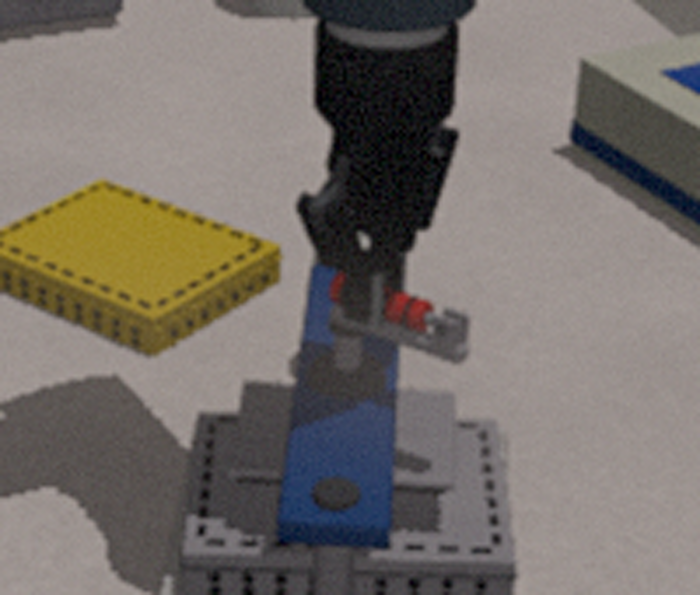

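View pics/w3.png

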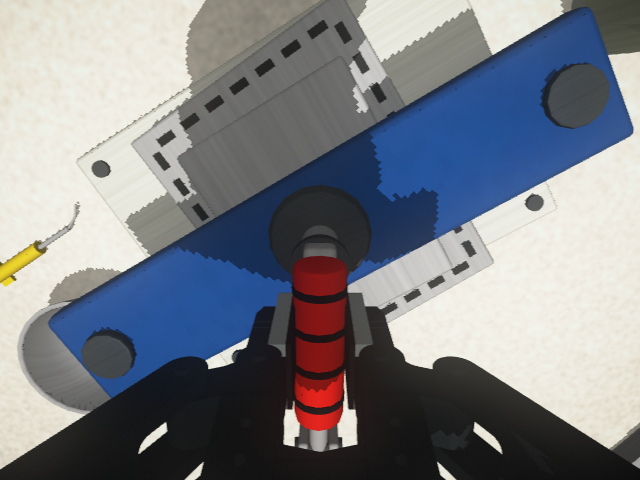

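```bash
python3 -m crank '[[-12.9,-1.7,0,0,0,0],[-12.1,-5,0,0,0,0],[-10.4,-7.9,0,0,0,0]]' 1 30;  python3 -m crank '[[-7.9,-10.4,0,0,0,0],[-5,-12.1,0,0,0,0],[-1.7,-12.9,0,0,0,0],[0,-4,0,0,0,0],[0,0,0,0,0,0]]'
python3 - <<'E'
from h import *
import cv2
cv2.imwrite("pics/w4.png",viewer.snapshot("wrist")[:,:,::-1])
cv2.imwrite("pics/s4.png",cv2.resize(viewer.snapshot("side")[130:300,260:460,::-1],None,fx=3.5,fy=3.5,interpolation=cv2.INTER_CUBIC))
s=status.observe();print(s['ft_force'],s['torque'],s['tool_pos'],s['opening'])
E
```

```text
time_s: 4.35
tool_pos: [572.9, -29.3, 212.7]
tcp_rot: [-0.542, 1.508, 0.549]
ft_force: [-0.9, -0.5, -11.4]
opening: 16.6
time_s: 4.85
tool_pos: [601.3, -61.1, 230.1]
tcp_rot: [-0.545, 1.5, 0.544]
ft_force: [1.9, -0.9, -0.8]
opening: 0.1
[ 1.59252819 -1.42501862 -1.33589354] [-0.57297287 -0.47664523  0.00841182] [601.2572069  -60.54705602 230.86293023] 0.04017525822475362
```

View pics/s4.png

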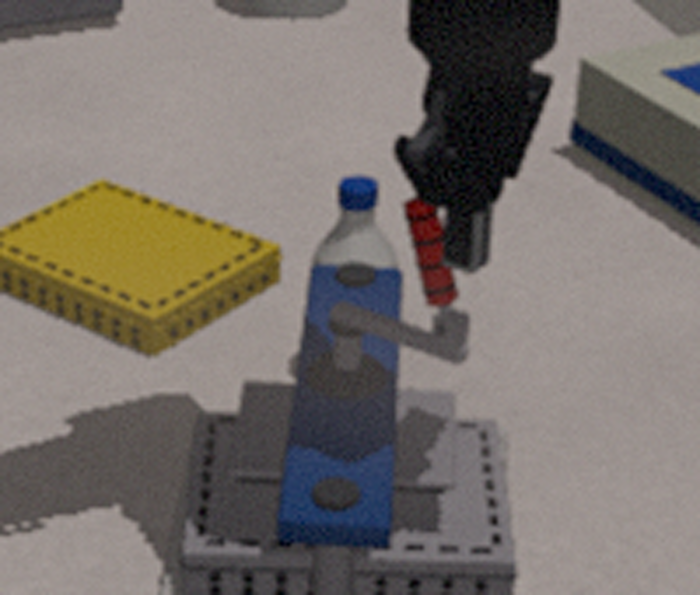

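View pics/w4.png

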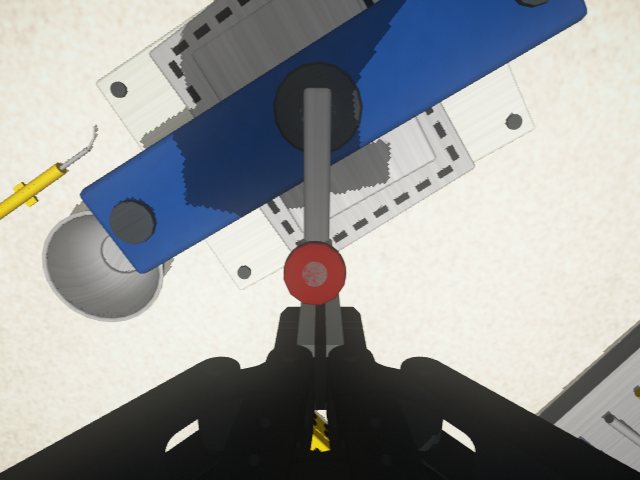

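Run:
```python
from h import *
s=status.observe()
p=ray("wrist",315,272,266); print(p, s['tool_pos'])
a=np.array([.639,-.769]); print((p[:2]-[555,-8])@a)
from scipy.spatial.transform import Rotation as Ro
R=Ro.from_rotvec(s['tcp_rot']).as_matrix();print(R.round(3)); print(R.T@(p-s['tool_pos']))
```

```text
[580.10253454 -38.39726262 266.        ] [601.2572069  -60.54705602 230.86293023]
39.41601452753668
[[ 0.002 -0.642  0.767]
 [-0.     0.767  0.642]
 [-1.    -0.002  0.002]]
[-35.19710446  30.497367    -1.95489781]
```

```bash
python3 -m crank '[[0,-3,0,0,0,0],[0,0,0,0,0,0],[0,0,0,0,0,0],[0,0,0,0,0,0]]' 0 60; python3 -m crank '[[0,8,-1.5,0,0,0],[4,8,0,0,0,0],[0,8,0,0,0,0],[0,0,0,0,0,0]]'
python3 -m crank '[[0,0,0,0,0,0],[0,0,0,0,0,0],[0,0,0,0,0,0],[0,0,0,0,0,0],[0,0,0,0,0,0]]' 1 60
python3 - <<'E'
from h import *
import cv2
cv2.imwrite("pics/w5.png",viewer.snapshot("wrist")[:,:,::-1])
s=status.observe();print(s['ft_force'],s['torque'],s['tool_pos'],s['opening'])
E
```

```text
time_s: 5.35
tool_pos: [602.2, -62.6, 230.7]
tcp_rot: [-0.545, 1.501, 0.545]
ft_force: [1.2, 0.0, -0.6]
opening: 57.8
time_s: 5.75
tool_pos: [584.9, -44.4, 226.8]
tcp_rot: [-0.546, 1.501, 0.546]
ft_force: [0.8, 0.1, 0.5]
opening: 85.2
time_s: 6.25
tool_pos: [585.9, -45.4, 226.7]
tcp_rot: [-0.545, 1.501, 0.545]
ft_force: [-1.8, 0.6, -0.1]
opening: 16.8
[0.62988462 0.59703485 1.35818683] [ 0.11298413 -0.19441872 -0.04990919] [585.87449989 -45.42376052 226.65518355] 16.605932552790996
```

View pics/w5.png

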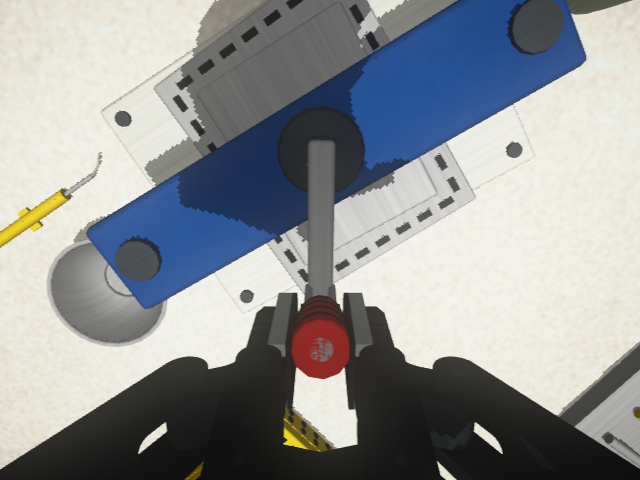

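```bash
python3 -m crank '[[0,0,0,0,0,0],[-1.5,-6,0,0,0,0],[-1,-6,0,0,0,0],[-0.5,-5,0,0,0,0],[0,-3,0,0,0,0]]' 1 90;python3 -m crank '[[0,0,0,0,0,0]]'
python3 - <<'E'
from h import *
import cv2
cv2.imwrite("pics/w6.png",viewer.snapshot("wrist")[:,:,::-1])
cv2.imwrite("pics/s6.png",cv2.resize(viewer.snapshot("side")[130:300,260:460,::-1],None,fx=3.5,fy=3.5,interpolation=cv2.INTER_CUBIC))
s=status.observe();print(s['ft_force'],s['torque'],s['tool_pos'],s['opening'],s['q'])
E
```

```text
time_s: 6.8
tool_pos: [596.2, -57.6, 228.1]
tcp_rot: [-0.54, 1.505, 0.553]
ft_force: [-8.3, 10.3, -1.3]
opening: 16.2
time_s: 6.9
tool_pos: [596.8, -58.7, 227.9]
tcp_rot: [-0.542, 1.505, 0.55]
ft_force: [-4.5, 6.7, -0.4]
opening: 16.1
[-3.59150837  6.19172579 -0.77570679] [ 2.39409238  1.67675868 -0.00510405] [596.76502889 -58.70156685 227.92497258] 16.00826347353612 [ 0.15952681  0.3597213   0.24757579 -0.0045706  -1.46316413 -2.60313839]
```

View pics/w6.png

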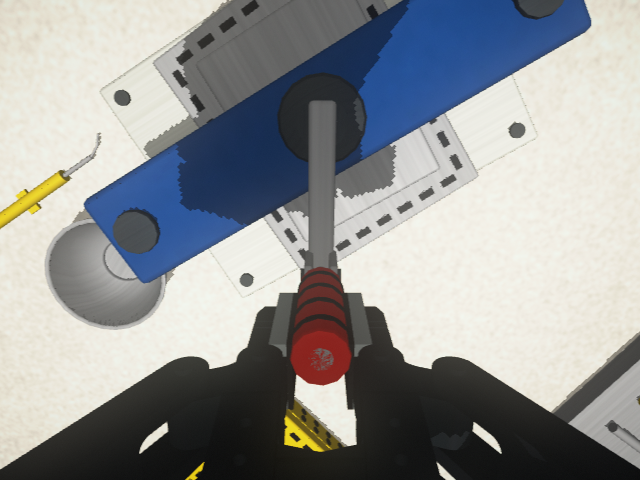

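View pics/s6.png

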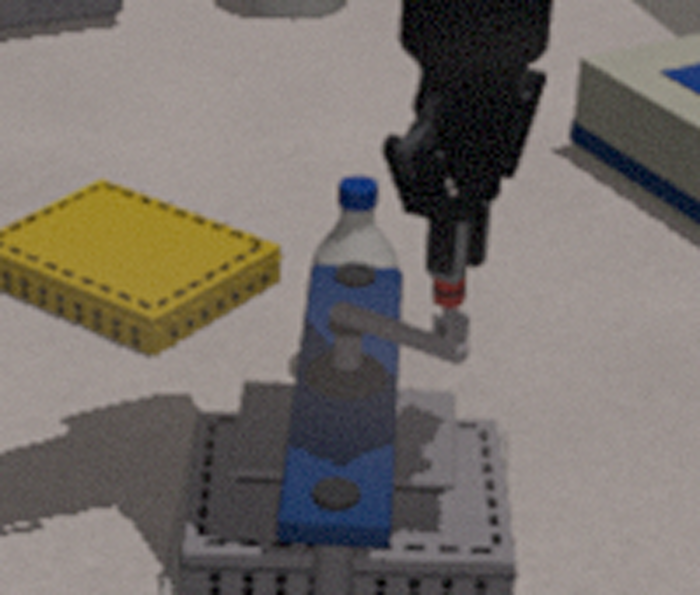

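```bash
cat > st.py <<'E'
from h import *
import sys
def report():
    s=status.observe(); p=s['tool_pos'][:2]-np.array([555,-8.]); r=np.hypot(*p); al=np.arctan2(p[1],p[0])
    psi=(-0.878-al)%(2*np.pi)
    if psi>6: psi-=2*np.pi
    f=s['ft_force'][:2]; u=p/r; t=np.array([u[1],-u[0]])
    print(f"t={s['time_s']:.2f} r={r:.1f} psi={psi:.3f} ({np.degrees(psi):.1f}) z={s['tool_pos'][2]:.1f} Fres={-f@t:.2f} Frad={f@u:.2f} Fz={s['ft_force'][2]:.1f} op={s['opening']:.1f} q6={s['q'][5]:.2f}")
def rows(p0,n,step,r=67):
    o=[]
    for i in range(n):
        a,b=np.radians(p0+i*step),np.radians(p0+(i+1)*step)
        o.append([0,round(r*(np.cos(a)-np.cos(b)),1),round(r*(np.sin(a)-np.sin(b)),1)])
    return o
if __name__=="__main__":
    report()
    if len(sys.argv)>3:
        p0,n,st=float(sys.argv[1]),int(sys.argv[2]),float(sys.argv[3])
        for k in range(n):
            print(p0,[x+[0,0,0] for x in rows(p0,5,st)]); p0+=5*st
E
python3 st.py 0 12 5
```

```text
t=7.00 r=65.7 psi=0.004 (0.2) z=227.9 Fres=1.16 Frad=-7.06 Fz=-0.8 op=16.0 q6=-2.60
0.0 [[0, np.float64(0.3), np.float64(-5.8), 0, 0, 0], [0, np.float64(0.8), np.float64(-5.8), 0, 0, 0], [0, np.float64(1.3), np.float64(-5.7), 0, 0, 0], [0, np.float64(1.8), np.float64(-5.6), 0, 0, 0], [0, np.float64(2.2), np.float64(-5.4), 0, 0, 0]]
25.0 [[0, np.float64(2.7), np.float64(-5.2), 0, 0, 0], [0, np.float64(3.1), np.float64(-4.9), 0, 0, 0], [0, np.float64(3.6), np.float64(-4.6), 0, 0, 0], [0, np.float64(3.9), np.float64(-4.3), 0, 0, 0], [0, np.float64(4.3), np.float64(-3.9), 0, 0, 0]]
50.0 [[0, np.float64(4.6), np.float64(-3.6), 0, 0, 0], [0, np.float64(4.9), np.float64(-3.1), 0, 0, 0], [0, np.float64(5.2), np.float64(-2.7), 0, 0, 0], [0, np.float64(5.4), np.float64(-2.2), 0, 0, 0], [0, np.float64(5.6), np.float64(-1.8), 0, 0, 0]]
75.0 [[0, np.float64(5.7), np.float64(-1.3), 0, 0, 0], [0, np.float64(5.8), np.float64(-0.8), 0, 0, 0], [0, np.float64(5.8), np.float64(-0.3), 0, 0, 0], [0, np.float64(5.8), np.float64(0.3), 0, 0, 0], [0, np.float64(5.8), np.float64(0.8), 0, 0, 0]]
100.0 [[0, np.f
[... 1290 characters left out ...]
p.float64(-4.6), np.float64(3.6), 0, 0, 0], [0, np.float64(-4.9), np.float64(3.1), 0, 0, 0], [0, np.float64(-5.2), np.float64(2.7), 0, 0, 0], [0, np.float64(-5.4), np.float64(2.2), 0, 0, 0]]
250.0 [[0, np.float64(-5.6), np.float64(1.8), 0, 0, 0], [0, np.float64(-5.7), np.float64(1.3), 0, 0, 0], [0, np.float64(-5.8), np.float64(0.8), 0, 0, 0], [0, np.float64(-5.8), np.float64(0.3), 0, 0, 0], [0, np.float64(-5.8), np.float64(-0.3), 0, 0, 0]]
275.0 [[0, np.float64(-5.8), np.float64(-0.8), 0, 0, 0], [0, np.float64(-5.7), np.float64(-1.3), 0, 0, 0], [0, np.float64(-5.6), np.float64(-1.8), 0, 0, 0], [0, np.float64(-5.4), np.float64(-2.2), 0, 0, 0], [0, np.float64(-5.2), np.float64(-2.7), 0, 0, 0]]
```

```bash
python3 -m crank '[[0,1.3,-5.8,0,0,0],[0,0.8,-5.8,0,0,0],[0,1.3,-5.7,0,0,0],[0,1.8,-5.6,0,0,0],[0,2.2,-5.4,0,0,0]]' >/dev/null; python3 st.py
python3 -m crank '[[0,2.7,-5.2,0,0,0],[0,3.1,-4.9,0,0,0],[0,3.6,-4.6,0,0,0],[0,3.9,-4.3,0,0,0],[0,4.3,-3.9,0,0,0]]' >/dev/null; python3 st.py
```

```text
t=7.50 r=65.3 psi=0.387 (22.2) z=228.1 Fres=13.71 Frad=-3.43 Fz=-8.2 op=15.8 q6=-2.59
t=8.00 r=65.6 psi=0.834 (47.8) z=228.2 Fres=17.26 Frad=-2.04 Fz=-11.5 op=16.0 q6=-2.59
```

```bash
python3 -m crank '[[0,4.6,-3.6,0,0,0],[0,4.9,-3.1,0,0,0],[0,5.2,-2.7,0,0,0],[0,5.4,-2.2,0,0,0],[0,5.6,-1.8,0,0,0]]' >/dev/null; python3 st.py
python3 -m crank '[[0,5.7,-1.3,0,0,0],[0,5.8,-0.8,0,0,0],[0,5.8,-0.3,0,0,0],[0,5.8,0.3,0,0,0],[0,5.8,0.8,0,0,0]]' >/dev/null; python3 st.py
python3 - <<'E'
from h import *
import cv2
cv2.imwrite("pics/w7.png",viewer.snapshot("wrist")[:,:,::-1])
E
python3 st.py
```

```text
t=8.50 r=65.7 psi=1.279 (73.3) z=228.0 Fres=12.34 Frad=-4.23 Fz=-12.6 op=15.6 q6=-2.62
t=9.00 r=64.7 psi=1.715 (98.2) z=228.0 Fres=12.53 Frad=-11.62 Fz=-15.8 op=15.7 q6=-2.68
t=9.05 r=64.7 psi=1.726 (98.9) z=227.9 Fres=10.14 Frad=-12.02 Fz=-16.1 op=15.6 q6=-2.68
```

View pics/w7.png

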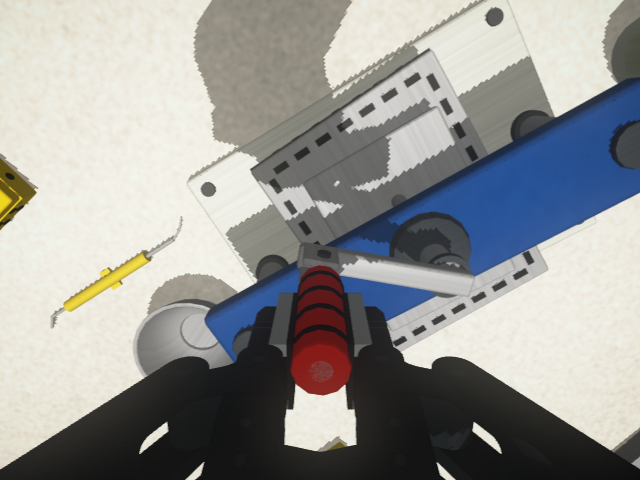

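```bash
python3 -m crank '[[1,5.6,2,0,0,0],[0.5,5.6,2,0,0,0],[0,5.4,2.2,0,0,0],[0,5.2,2.7,0,0,0],[0,4.9,3.1,0,0,0]]' >/dev/null; python3 st.py
python3 -m crank '[[0,4.6,3.6,0,0,0],[0,4.3,3.9,0,0,0],[0,3.9,4.3,0,0,0],[0,3.6,4.6,0,0,0],[0,3.1,4.9,0,0,0]]' >/dev/null; python3 st.py 150 16 3 | sed 's/np.float64(\([-0-9.]*\))/\1/g'
```

```text
t=9.55 r=63.7 psi=2.144 (122.8) z=227.8 Fres=11.20 Frad=-13.56 Fz=-12.0 op=15.7 q6=-2.74
t=10.05 r=63.0 psi=2.570 (147.3) z=227.7 Fres=12.53 Frad=-17.37 Fz=-10.4 op=16.0 q6=-2.79
150.0 [[0, 1.7, 3.1, 0, 0, 0], [0, 1.5, 3.2, 0, 0, 0], [0, 1.3, 3.2, 0, 0, 0], [0, 1.2, 3.3, 0, 0, 0], [0, 1.0, 3.4, 0, 0, 0]]
165.0 [[0, 0.8, 3.4, 0, 0, 0], [0, 0.6, 3.4, 0, 0, 0], [0, 0.5, 3.5, 0, 0, 0], [0, 0.3, 3.5, 0, 0, 0], [0, 0.1, 3.5, 0, 0, 0]]
180.0 [[0, -0.1, 3.5, 0, 0, 0], [0, -0.3, 3.5, 0, 0, 0], [0, -0.5, 3.5, 0, 0, 0], [0, -0.6, 3.4, 0, 0, 0], [0, -0.8, 3.4, 0, 0, 0]]
195.0 [[0, -1.0, 3.4, 0, 0, 0], [0, -1.2, 3.3, 0, 0, 0], [0, -1.3, 3.2, 0, 0, 0], [0, -1.5, 3.2, 0, 0, 0], [0, -1.7, 3.1, 0, 0, 0]]
210.0 [[0, -1.8, 3.0, 0, 0, 0], [0, -2.0, 2.9, 0, 0, 0], [0, -2.1, 2.8, 0, 0, 0], [0, -2.3, 2.7, 0, 0, 0], [0, -2.4, 2.5, 0, 0, 0]]
225.0 [[0, -2.5, 2.4, 0, 0, 0], [0, -2.7, 2.3, 0, 0, 0], [0, -2.8, 2.1, 0, 0, 0], [0, -2.9, 2.0, 0, 0, 0], [0, -3.0, 1.8, 0, 0, 0]]
240.0 [[0, -3.1, 1.7, 0, 0, 0], [0, -3.2, 1.5, 0, 0, 0], [0, -3.2, 1.3, 0, 0, 0], [0, -3.3, 1.2, 0, 0, 0], [0, -3.4, 1.0, 0, 0, 0]]
255.0 [
[... 510 characters left out ...]
[0, -2.5, -2.4, 0, 0, 0]]
315.0 [[0, -2.4, -2.5, 0, 0, 0], [0, -2.3, -2.7, 0, 0, 0], [0, -2.1, -2.8, 0, 0, 0], [0, -2.0, -2.9, 0, 0, 0], [0, -1.8, -3.0, 0, 0, 0]]
330.0 [[0, -1.7, -3.1, 0, 0, 0], [0, -1.5, -3.2, 0, 0, 0], [0, -1.3, -3.2, 0, 0, 0], [0, -1.2, -3.3, 0, 0, 0], [0, -1.0, -3.4, 0, 0, 0]]
345.0 [[0, -0.8, -3.4, 0, 0, 0], [0, -0.6, -3.4, 0, 0, 0], [0, -0.5, -3.5, 0, 0, 0], [0, -0.3, -3.5, 0, 0, 0], [0, -0.1, -3.5, 0, 0, 0]]
360.0 [[0, 0.1, -3.5, 0, 0, 0], [0, 0.3, -3.5, 0, 0, 0], [0, 0.5, -3.5, 0, 0, 0], [0, 0.6, -3.4, 0, 0, 0], [0, 0.8, -3.4, 0, 0, 0]]
375.0 [[0, 1.0, -3.4, 0, 0, 0], [0, 1.2, -3.3, 0, 0, 0], [0, 1.3, -3.2, 0, 0, 0], [0, 1.5, -3.2, 0, 0, 0], [0, 1.7, -3.1, 0, 0, 0]]
```

```bash
sed -i 's/\[555,-8.\]/[555.8,-9.0]/' st.py; python3 -m crank '[[0,0.4,3.1,0,0,0],[0,0.3,3.2,0,0,0],[0,1.3,3.2,0,0,0],[0,1.2,3.3,0,0,0],[0,1,3.4,0,0,0]]' >/dev/null; python3 st.py
python3 -m crank '[[0,0.8,3.4,0,0,0],[0,0.6,3.4,0,0,0],[0,0.5,3.5,0,0,0],[0,0.3,3.5,0,0,0],[0,0.1,3.5,0,0,0]]' >/dev/null; python3 st.py
```

```text
t=10.55 r=63.5 psi=2.811 (161.1) z=227.6 Fres=11.53 Frad=-9.12 Fz=-2.0 op=16.5 q6=-2.81
t=11.05 r=63.4 psi=3.073 (176.1) z=227.6 Fres=12.48 Frad=-6.21 Fz=2.0 op=16.1 q6=-2.83
```

```bash
python3 -m crank '[[0,-0.1,3.5,0,0,0],[0,-0.3,3.5,0,0,0],[0,-0.5,3.5,0,0,0],[0,-0.6,3.4,0,0,0],[0,-0.8,3.4,0,0,0]]' >/dev/null; python3 st.py
python3 -m crank '[[0,-1,3.4,0,0,0],[0,-1.2,3.3,0,0,0],[0,-1.3,3.2,0,0,0],[0,-1.5,3.2,0,0,0],[0,-1.7,3.1,0,0,0]]' >/dev/null; python3 st.py
python3 - <<'E'
from h import *
import cv2
cv2.imwrite("pics/w8.png",viewer.snapshot("wrist")[:,:,::-1])
cv2.imwrite("pics/s8.png",cv2.resize(viewer.snapshot("side")[130:300,260:460,::-1],None,fx=3.5,fy=3.5,interpolation=cv2.INTER_CUBIC))
E
```

```text
t=11.55 r=63.4 psi=3.342 (191.5) z=227.5 Fres=12.11 Frad=-4.59 Fz=4.2 op=16.4 q6=-2.83
t=12.05 r=63.6 psi=3.616 (207.2) z=227.5 Fres=11.38 Frad=-4.25 Fz=4.8 op=15.6 q6=-2.83
```

View pics/w8.png

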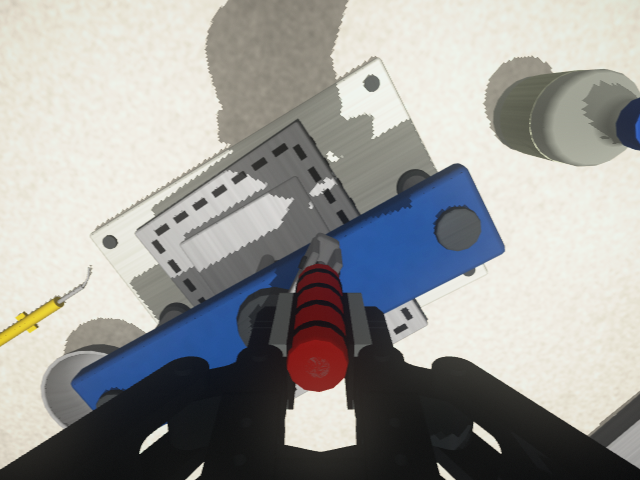

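View pics/s8.png

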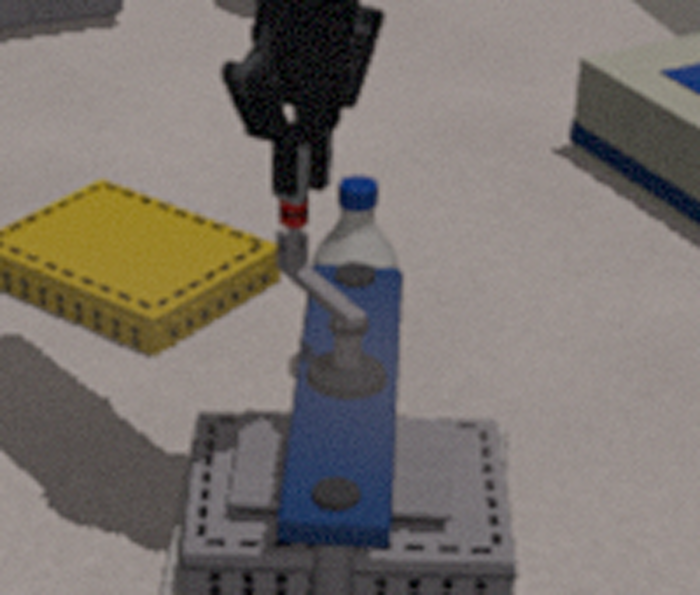

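```bash
python3 -m crank '[[0,-1.8,3,0,0,0],[0,-2,2.9,0,0,0],[0,-2.1,2.8,0,0,0],[0,-2.3,2.7,0,0,0],[0,-2.4,2.5,0,0,0]]' >/dev/null; python3 st.py
python3 -m crank '[[0,-2.5,2.4,0,0,0],[0,-2.7,2.3,0,0,0],[0,-2.8,2.1,0,0,0],[0,-2.9,2,0,0,0],[0,-3,1.8,0,0,0]]' >/dev/null; python3 st.py
```

```text
t=12.65 r=63.9 psi=3.889 (222.8) z=227.5 Fres=13.09 Frad=-3.67 Fz=6.9 op=15.9 q6=-2.82
t=13.15 r=64.4 psi=4.159 (238.3) z=227.5 Fres=11.05 Frad=-4.56 Fz=5.9 op=15.8 q6=-2.80
```

```bash
python3 -m crank '[[-0.5,-3.1,1.7,0,0,0],[0,-3.2,1.5,0,0,0],[0,-3.2,1.3,0,0,0],[0,-3.3,1.2,0,0,0],[0,-3.4,1,0,0,0]]' >/dev/null; python3 st.py
python3 -m crank '[[-0.5,-3.4,0.8,0,0,0],[0,-3.4,0.6,0,0,0],[0,-3.5,0.5,0,0,0],[0,-3.5,0.3,0,0,0],[0,-3.5,0.1,0,0,0]]' >/dev/null; python3 st.py
```

```text
t=13.65 r=64.9 psi=4.420 (253.2) z=227.5 Fres=12.31 Frad=-4.88 Fz=6.1 op=16.1 q6=-2.78
t=14.15 r=65.5 psi=4.670 (267.6) z=227.5 Fres=15.38 Frad=-5.15 Fz=4.2 op=16.2 q6=-2.75
```

```bash
python3 -m crank '[[0,-3.5,-0.1,0,0,0],[0,-3.5,-0.3,0,0,0]]' >/dev/null; python3 st.py;python3 -m crank '[[0,-3.5,-0.5,0,0,0],[0,-3.4,-0.6,0,0,0]]' >/dev/null; python3 st.py
```

```text
t=14.35 r=65.9 psi=4.774 (273.5) z=227.4 Fres=14.43 Frad=-3.96 Fz=2.8 op=16.0 q6=-2.74
t=14.55 r=66.3 psi=4.872 (279.2) z=227.4 Fres=16.41 Frad=-4.54 Fz=2.6 op=16.3 q6=-2.73
```

```bash
python3 -m crank '[[0,-3.4,-0.8,0,0,0],[0,-3.4,-1,0,0,0]]' >/dev/null; python3 st.py;python3 - <<'E'
from h import *
import cv2
cv2.imwrite("pics/s9.png",cv2.resize(viewer.snapshot("side")[130:330,260:460,::-1],None,fx=3,fy=3,interpolation=cv2.INTER_CUBIC))
E
```

```text
t=14.75 r=66.6 psi=4.971 (284.8) z=227.4 Fres=16.36 Frad=-4.78 Fz=2.2 op=16.2 q6=-2.72
```

View pics/s9.png

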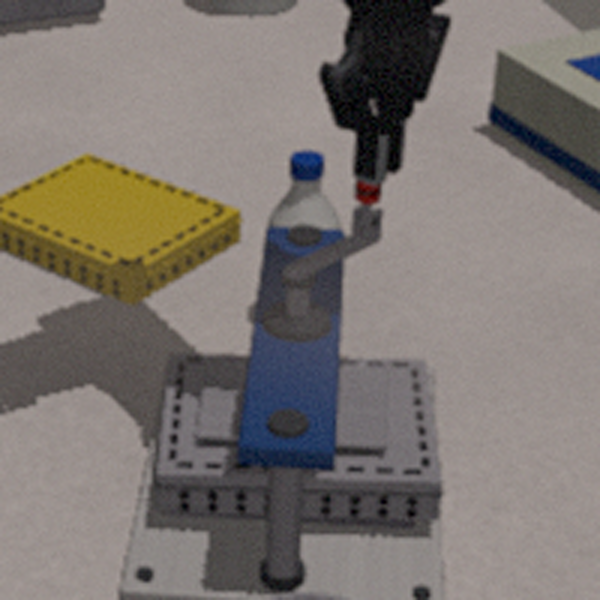

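```bash
python3 -m crank '[[0,-3.3,-1.2,0,0,0],[0,-3.2,-1.3,0,0,0]]' >/dev/null; python3 st.py;python3 -m crank '[[0,-3.2,-1.5,0,0,0],[0,-3.1,-1.7,0,0,0]]' >/dev/null; python3 st.py
```

```text
t=15.00 r=66.8 psi=5.067 (290.3) z=227.4 Fres=17.40 Frad=-4.10 Fz=1.6 op=16.1 q6=-2.71
t=15.20 r=67.1 psi=5.165 (295.9) z=227.4 Fres=18.63 Frad=-3.94 Fz=2.7 op=16.1 q6=-2.70
```

```bash
python3 -m crank '[[0,0,0,0,0,0]]'>/dev/null; python3 st.py; python3 -m crank '[[0,1.8,1,0,0,0],[0,1.6,1,0,0,0],[0,0,0,0,0,0]]' >/dev/null; python3 st.py
```

```text
t=15.30 r=67.1 psi=5.171 (296.3) z=227.4 Fres=16.96 Frad=-3.72 Fz=1.8 op=16.1 q6=-2.70
t=15.60 r=67.1 psi=5.160 (295.7) z=227.5 Fres=6.56 Frad=-3.16 Fz=-1.6 op=15.8 q6=-2.70
```

```bash
python3 -m crank '[[0,0,0,0,0,0],[0,0,0,0,0,0],[0,0,0,0,0,0],[0,0,0,0,0,0],[0,0,0,0,0,0]]' 0 60; python3 st.py; python3 -m crank '[[0,0,0,-8,0,0],[0,0,0,-8,0,0],[0,0,0,-8,0,0],[0,0,0,-8,0,0],[0,0,0,-8,0,0]]';python3 -m crank '[[0,0,0,-8,0,0],[0,0,0,-8,0,0],[0,0,0,-8,0,0],[0,0,0,0,0,0]]'
python3 st.py;python3 - <<'E'
from h import *
import cv2,pickle
c=viewer.camera_info("wrist");pickle.dump(c,open("w10.pkl","wb"))
cv2.imwrite("pics/w10.png",viewer.snapshot("wrist")[:,:,::-1])
E
```

```text
time_s: 16.1
tool_pos: [622.8, 5.2, 229.3]
tcp_rot: [-0.545, 1.501, 0.545]
ft_force: [0.1, -0.3, 0.2]
opening: 85.1
t=16.10 r=68.5 psi=5.197 (297.7) z=229.3 Fres=-0.32 Frad=0.09 Fz=0.2 op=85.1 q6=-2.70
time_s: 16.6
tool_pos: [622.7, 5.2, 229.1]
tcp_rot: [-1.083, 1.285, 1.083]
ft_force: [-0.4, -0.6, -0.6]
opening: 85.1
time_s: 17.0
tool_pos: [622.7, 5.3, 229.2]
tcp_rot: [-1.387, 1.084, 1.386]
ft_force: [-0.2, -0.9, -0.6]
opening: 85.2
t=17.00 r=68.4 psi=5.195 (297.7) z=229.2 Fres=-0.84 Frad=-0.43 Fz=-0.6 op=85.2 q6=-1.59
```

View pics/w10.png

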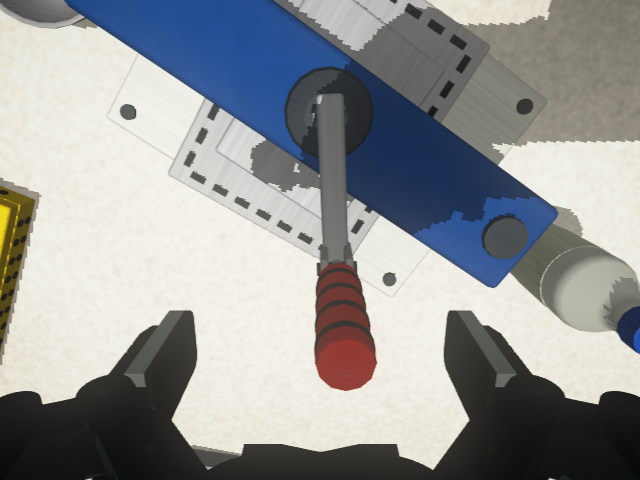

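Run:
```python
from h import *
import pickle;c=pickle.load(open("w10.pkl","rb"))
f=lambda u,v,z:ray("w",u,v,z,c)
H,L,T=f(331,108,182.5),f(336.5,264,193),f(346,363,267); print(H,L,T)
d=L-H; print(np.arctan2(d[1],d[0]), np.hypot(*d[:2]))
s=status.observe()
from scipy.spatial.transform import Rotation as Ro
R=Ro.from_rotvec(s['tcp_rot']).as_matrix();print(R.round(3)); print("outdir az",np.arctan2(-R[1,1],-R[0,1]))
for X in (H,L,T): print(R.T@(X-s['tool_pos']))
```

```text
[551.13296803  -9.14287767 182.5       ] [615.56618453   9.66195228 193.        ] [616.56048345   9.95464805 267.        ]
0.28396299968648614 67.12124118718899
[[ 0.    -0.971 -0.238]
 [-0.    -0.238  0.971]
 [-1.    -0.    -0.   ]]
outdir az 0.23981489245184548
[46.63618866 72.90431698  3.01170439]
[36.14329615  5.84732195  5.9730628 ]
[-37.85659357   4.80381511   6.0144795 ]
```

```bash
python3 -m crank '[[0,5,6,-2.5,0,0],[2,0,0,0,0,0],[0,0,0,0,0,0]]' 0 60; python3 -m crank '[[0,0,0,0,0,0],[0,0,0,0,0,0],[0,0,0,0,0,0],[0,0,0,0,0,0],[0,0,0,0,0,0]]' 1 40; python3 -m crank '[[1.8,13.5,0,0,0,0],[5.2,12.5,0,0,0,0],[8.3,10.8,0,0,0,0],[0,0,0,0,0,0]]'
python3 - <<'E'
from h import *
import cv2
cv2.imwrite("pics/w11.png",viewer.snapshot("wrist")[:,:,::-1])
E
```

```text
time_s: 17.35
tool_pos: [616.3, 9.9, 226.9]
tcp_rot: [-1.415, 1.062, 1.415]
ft_force: [-0.6, 0.3, 0.2]
opening: 85.6
time_s: 17.85
tool_pos: [616.2, 10.8, 227.3]
tcp_rot: [-1.416, 1.058, 1.418]
ft_force: [-3.7, 3.3, 2.7]
opening: 17.2
time_s: 18.25
tool_pos: [582.7, 0.9, 214.2]
tcp_rot: [-1.42, 1.052, 1.412]
ft_force: [0.9, 5.1, 4.7]
opening: 17.2
```

View pics/w11.png

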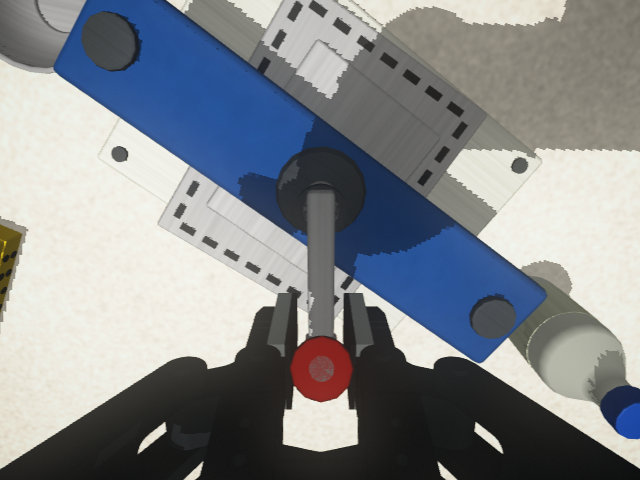

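```bash
python3 -m crank '[[10.8,8.3,1,0,0,0],[12.5,5.2,0,0,0,0],[0,0,0,0,0,0]]'
python3 - <<'E'
from h import *
import cv2
cv2.imwrite("pics/w12.png",viewer.snapshot("wrist")[:,:,::-1])
cv2.imwrite("pics/s12.png",cv2.resize(viewer.snapshot("side")[130:300,260:460,::-1],None,fx=3.5,fy=3.5,interpolation=cv2.INTER_CUBIC))
E
```

```text
time_s: 18.6
tool_pos: [568.2, -3.2, 189.8]
tcp_rot: [-1.419, 1.057, 1.415]
ft_force: [-1.5, 2.1, 3.4]
opening: 17.0
```

View pics/w12.png

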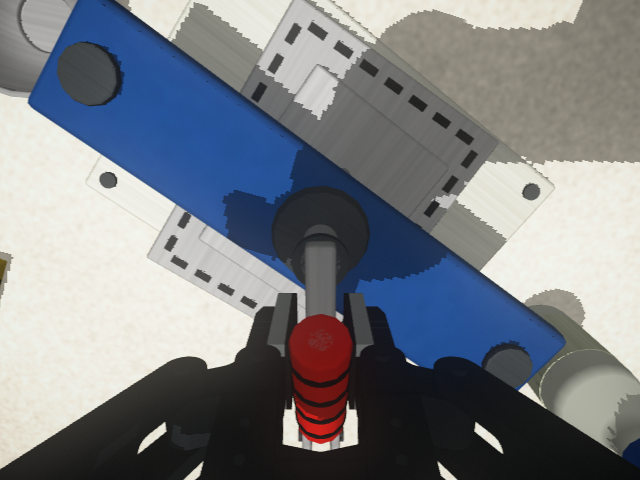

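View pics/s12.png

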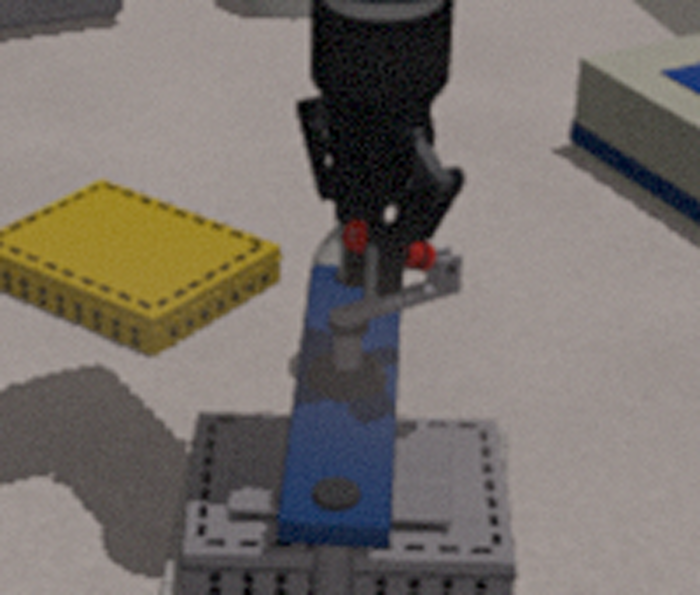

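```bash
python3 -m crank '[[7,1,0,0,0,0],[6,0.5,0,0,0,0],[0,0,0,0,0,0]]'; python3 -m crank '[[2,0,0,0,0,0],[2,0,0,0,0,0],[0,0,0,0,0,0]]'
python3 - <<'E'
from h import *
import cv2
cv2.imwrite("pics/s13.png",cv2.resize(viewer.snapshot("side")[130:300,260:460,::-1],None,fx=3.5,fy=3.5,interpolation=cv2.INTER_CUBIC))
E
```

```text
time_s: 19.0
tool_pos: [566.4, -3.8, 176.3]
tcp_rot: [-1.418, 1.059, 1.416]
ft_force: [-3.1, 0.4, 4.2]
opening: 16.8
time_s: 19.3
tool_pos: [566.7, -3.8, 172.7]
tcp_rot: [-1.418, 1.059, 1.416]
ft_force: [-2.8, 0.4, 7.2]
opening: 16.9
```

View pics/s13.png

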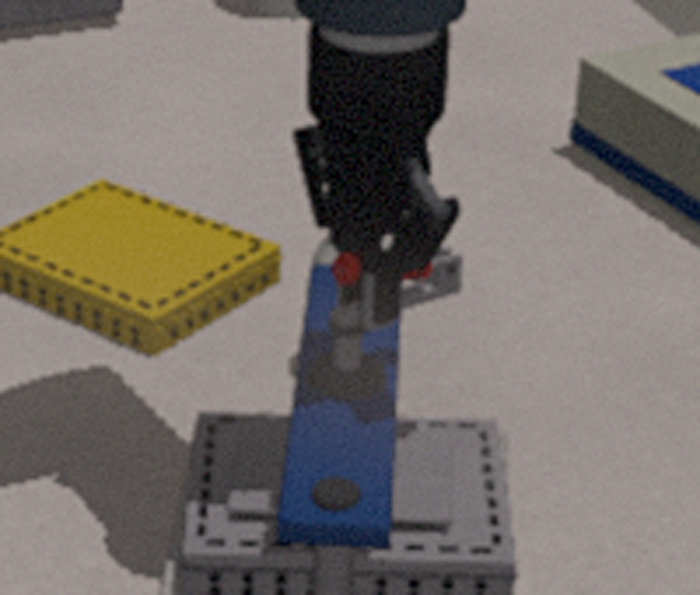

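```bash
python3 -m crank '[[0,0,0,0,0,0],[0,0,0,0,0,0],[0,0,0,0,0,0],[0,0,0,0,0,0],[0,0,0,0,0,0]]' 0 40; python3 -m crank '[[-30,0,0,0,0,0],[-40,0,0,0,0,0],[0,0,0,0,0,0]]'
python3 - <<'E'
from h import *
import cv2
print(status.observe()['tool_pos'])
cv2.imwrite("pics/w14.png",viewer.snapshot("wrist")[:,:,::-1])
cv2.imwrite("pics/s14.png",cv2.resize(viewer.snapshot("side")[180:300,310:450,::-1],None,fx=5,fy=5,interpolation=cv2.INTER_CUBIC))
E
```

```text
time_s: 19.85
tool_pos: [566.3, -3.8, 171.2]
tcp_rot: [-1.417, 1.06, 1.417]
ft_force: [0.2, 0.7, 1.2]
opening: 85.3
time_s: 20.15
tool_pos: [569.1, -4.1, 247.6]
tcp_rot: [-1.423, 1.053, 1.408]
ft_force: [0.2, 0.3, 0.3]
opening: 85.7
[569.0686989   -4.08336262 247.55374672]
```

View pics/w14.png

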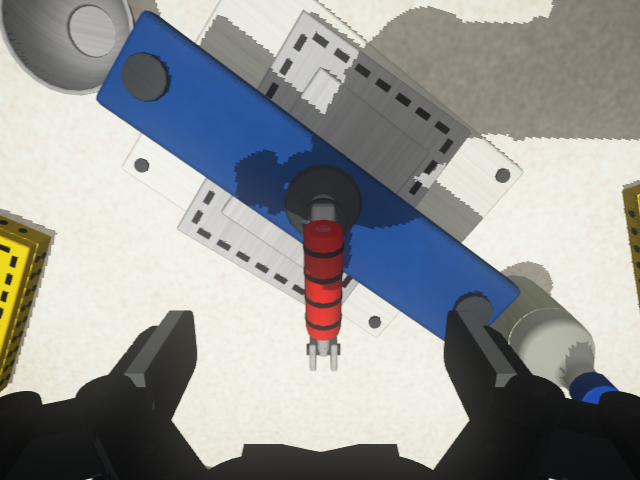

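View pics/s14.png

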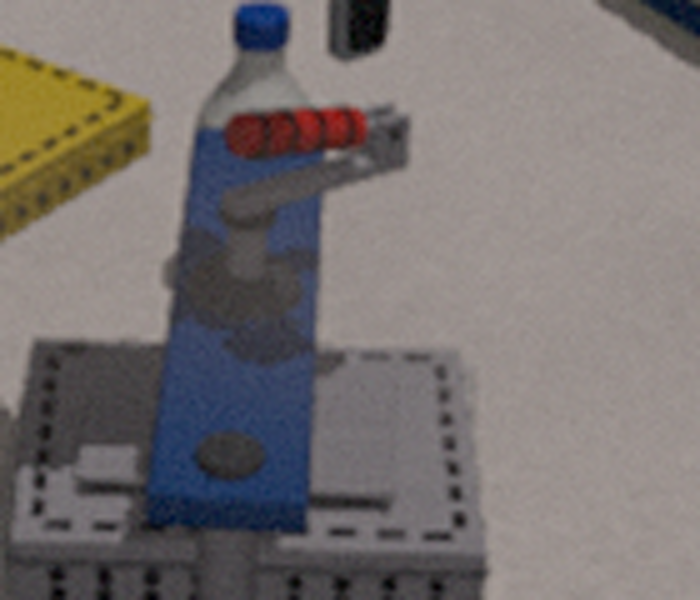

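```bash
python3 -m crank '[[0,8,1,0,0,0],[0,0,0,0,0,0],[0,0,0,0,0,0],[0,0,0,0,0,0],[0,0,0,0,0,0]]' 1 40; python3 -m crank '[[12,0,0,0,0,0],[8,0,0,0,0,0],[6,0,0,0,0,0],[5,0,0,0,0,0],[4,0,0,0,0,0]]';python3 -m crank '[[4,0,0,0,0,0],[3,0,0,0,0,0],[2,0,0,0,0,0],[0,0,0,0,0,0]]'
```

```text
time_s: 20.75
tool_pos: [558.4, -5.0, 241.2]
tcp_rot: [-1.417, 1.06, 1.417]
ft_force: [0.4, -0.3, 0.7]
opening: 12.3
time_s: 21.25
tool_pos: [558.2, -5.2, 206.0]
tcp_rot: [-1.417, 1.06, 1.417]
ft_force: [-1.2, -0.1, 0.2]
opening: -0.0
time_s: 21.65
tool_pos: [558.7, -6.1, 200.5]
tcp_rot: [-1.421, 1.059, 1.414]
ft_force: [-6.0, -1.0, 14.1]
opening: 0.1
```

```bash
python3 -m crank '[[2,0,0,0,0,0],[0,0,0,0,0,0],[0,0,0,0,0,0]]';python3 -m crank '[[-20,0,0,0,0,0],[-40,0,0,0,0,0],[-40,0,0,0,0,0],[0,0,0,0,0,0]]'
python3 - <<'E'
from h import *
import cv2,pickle
print(status.observe()['tool_pos'])
pickle.dump(viewer.camera_info("wrist"),open("w15.pkl","wb"))
cv2.imwrite("pics/w15.png",viewer.snapshot("wrist")[:,:,::-1])
cv2.imwrite("pics/s15.png",cv2.resize(viewer.snapshot("side")[180:300,310:450,::-1],None,fx=5,fy=5,interpolation=cv2.INTER_CUBIC))
E
```

```text
time_s: 21.95
tool_pos: [558.8, -6.6, 199.9]
tcp_rot: [-1.422, 1.059, 1.413]
ft_force: [-8.9, -1.8, 20.0]
opening: -0.1
time_s: 22.35
tool_pos: [560.9, -5.3, 301.7]
tcp_rot: [-1.423, 1.052, 1.407]
ft_force: [0.1, -1.0, 1.2]
opening: -0.1
[560.93925895  -5.26745842 301.70870052]
```

View pics/s15.png

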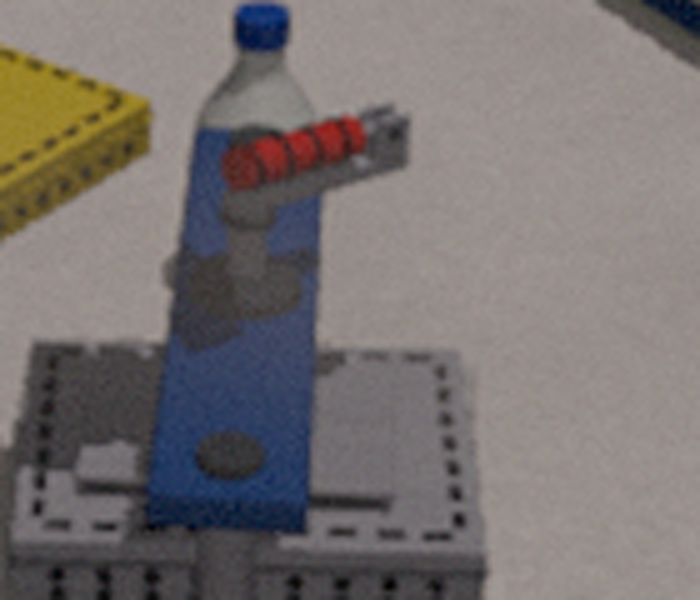

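View pics/w15.png

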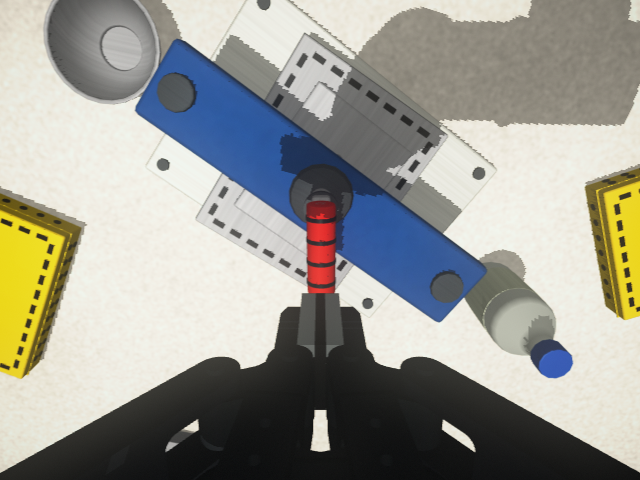

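Run:
```python
from h import *
a=np.array([np.cos(.284),np.sin(.284),0]); P=np.array([616.,9.8,193])
for phi in (0,.15,.3):
    for d in (14,74): 
        X=P+d*(-a*np.cos(phi)+np.array([0,0,np.sin(phi)])); u=proj("side",X); print(phi,d,((u-[310,180])*5).round())
```

```text
0 14 [354. 137.]
0 74 [230. 173.]
0.15 14 [355. 132.]
0.15 74 [232. 148.]
0.3 14 [356. 127.]
0.3 74 [239. 123.]
```

```bash
python3 -c "
from workcell import arm,status
print(status.observe()['time_s'],status.observe()['joint_velocities'].round(4)); print(arm.hand_in())"
```

```text
22.45 [ 0.0019  0.0198 -0.0548 -0.0103  0.0038  0.0025]
the job is handed in; nothing more can be done
None
```

I swung the handle up, clamped the cassette by cranking clockwise about 5.2 rad, folded the handle flat and handed the job in at about 22.5 s. I measured no clamp force directly; the snug fit rests on the tangential effort at the handle.

- **Handle up:** The first pinch slipped off the sleeve at about 70°. I re-gripped and pulled the handle home against its upright stop; the pictures showed it standing.
- **Clamping:** The effort ran at about 12 N (11 to 13 N) before contact and rose steadily from roughly 4.4 rad. I stopped at 18.6 N, about 6.5 N above the free effort, so within the 5 to 8 N snug range. A side picture taken shortly before I stopped showed the plate down on the cassette. I eased the push off before letting go, and the crank angle held.
- **Folding:** The pinch left the handle about 20° short, so I pressed it home from above with closed fingers, at up to 20 N. The last side picture puts the fold angle at about 0.02 rad.
- **Surroundings:** In the last pictures the crank arm points the way I left it and nothing touches the press. The bottle, bowl and cassette look undisturbed. The scaler was last seen in a wrist picture partway through cranking, and nothing went near it.

**Disagreements:**
- Early in cranking, at the faster rate, the effort briefly read 17 N, above the stated 12 N maximum.
- When I let go, the handle sat about 5 mm from the finger centre, probably from slipping along the pads, which barely affects the force reading.

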